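# Hold the checkweigher's key switch turned with the check weight on its plate

## Task

Calibrate the bakery's checkweigher: stand the larger of the two steel check weights upright in the middle of the small raised weighing plate and let go of it, then take the key with the rectangular grip out of the key block and push it straight down, fully home, into the key switch; its pins are sticky, so it may need some small wiggles. Once it is fully home, turn it a quarter turn clockwise (seen from above) against its spring, and finish while still gripping the key and holding it turned, with the weight still on the plate. Leave the smaller weight and the key with the round grip where they are.

Things in the scene. Friction and masses are not known exactly. Their poses are not given: they have to be found in the camera images.
- bigweight_mid (a point): Centre (half-way up, 26 mm above its underside) of the larger check weight: a loose upright steel cylinder, diameter 40 mm, body 38 mm tall, with a small knob (diameter 16 mm) on top, 52 mm in all, about 0.4 kg. z up. It starts on the table beside the smaller weight; which of the two spots it has varies.
- smallweight_mid (a point): Centre (half-way up, 20 mm above its underside) of the smaller check weight, same form: diameter 28 mm, body 26 mm tall, 40 mm in all. To be left where it is.
- plate (a point): Middle of the top of the weighing plate, a fixed round steel disc of diameter 52 mm and 6 mm thick whose top is 60 mm above the table, on a thin post above a square aluminium base 100 x 100 mm and 34 mm tall. z up.
- key_grip (a point): Centre of the black rectangular grip of the key to use (loose, about 50 g). x: across the width of grip and blade, y: through their thickness, z: up along the key. Grip 30 mm wide (x), 10 mm thick (y), 44 mm tall (z): its lower edge, the shoulder, is 22 mm below this point. Starts upright in one of the key block's two slots (which one varies), shoulder on the block's top.
- sparekey_grip (a point): Centre of the grip of the other key, in the other slot of the key block: same blade, but a round disc grip of diameter 40 mm, 10 mm thick, its top 22 mm above this point. To be left where it is.
- keyhole (a point): Middle of the mouth of the key slot, on the plug's top, 78 mm above the table, z up. Frame fixed to the box: with the plug at rest the slot's long side lies along x. Slot 14 mm (x) by 6 mm (y), 2 mm chamfer at the mouth, deeper than the blade: the key is fully home when its shoulder rests on the plug's top, the grip's centre then 22 mm above this point.
- plug (a joint): Turn of the brass plug in rad: 0 at rest, growing as it is turned clockwise seen from above, stop at 1.571 (a quarter turn). A spring drives it back to 0 when let go (about 0.1 N m at the quarter turn). Between blade and slot there is some play, so the hand must turn about 0.2 to 0.3 rad more than the plug.
- key_tip (a point): Tip of that key's steel blade, on its axis, 52 mm below the centre of the grip; axes as the grip's. The blade is 12 mm wide (x), 4 mm thick (y) and 30 mm long from the shoulder, its last 5 mm tapering to 8 x 1 mm. The key is symmetric: it works either way round.
- keyblock: Fixed white block in which both keys stand, 130 mm (x) by 50 mm (y), 36 mm tall; origin in the middle of its underside. Slots 70 mm apart along x, 33 mm deep, with 1.5 mm of room around the blade.
- switchbox: Fixed grey key switch box, 120 mm (x) by 110 mm (y), 42 mm tall, origin in the middle of its underside. On it an aluminium collar, outer diameter 60 mm, top at 76.5 mm, around a brass plug about 38 mm across with the key slot; plug's top 78 mm above the table.
- pins_upper (a point): Point on the slot's axis, 11 mm below its mouth, midway between two facing sticky steel pins with round noses (radius 4 mm), one from each y face of the slot (plug at rest), 1.6 mm apart. The tapered tip drives them apart: each yields at about 6 N sideways, some 6 to 25 N down on the key, most when off-centre. No spring: once back they stay, so pushes with small sideways wiggles gain way bit by bit.
- pins_lower (a point): The same for a second pair of facing sticky pins, 20 mm below the mouth.
Mind the look-alikes: they are no part of the job. Leave any turquoise look-alike of the part that bears bigweight_mid alone. Leave any brown or orange look-alike of the part that bears key_grip alone.

How it is judged:
By the outcome, as a careful person would: the job done as asked, in the order asked, and still so for the second after the job is handed in, while the arm keeps its last pose, push and grip.
It also fails if it takes over 72 s, if anything falls off the work surface, if the arm or the gripper's body presses on something with over 40 N, if the wrist force passes 120 N, or if a joint passes its speed limit or range.

## Robot

A 6-joint arm with a two-finger parallel gripper is mounted at the origin on the work surface. World frame = base frame: x ahead of the robot, y to its left, z up, the work surface at z = 0. Lengths are in mm, angles in rad, forces in N, time in s.
With the tool pointing down it reaches from about 350 to 775 mm from the base axis. Payload 7.3 kg.
Tool frame: the origin (TCP) lies on the centre line of the jaws, within the pads' length; the fingertips stand 22 mm ahead of it and the grasp point (between the pads) lies 3 mm ahead of it; z points along the fingers, y is the direction in which the jaws open and shut (so a half turn about z gives the same grasp; the last joint's range is limited). The gripper opens to 92 mm and grips with 3 to 60 N. Pads are 19 mm wide; open, the fingers measure 130 mm over their backs; the gripper's body (75 mm by 190 mm) begins 47 mm behind the grasp point.
Start: joints at [-1.366, 0.342, 1.524, -0, 1.275, -0.146], TCP at [180.438, -493.036, 248.741] pointing down, gripper open.
Joint ranges: [-2.53, 2.53], [-0.77, 2.02], [0.04, 2.7], [-1, 4.14], [0.28, 2.66], [-3.11, 3.11]. Speed limits (rad/s): [2.57, 2.57, 3.14, 3.14, 3.14, 3.14].

## Interface

Orientations are given as [roll, pitch, yaw] about the fixed x, y, z axes, in that order (R = Rz(yaw) Ry(pitch) Rx(roll)).
In Python, from plant import get_obs, capture, bot, spot_in gives the robot as it stands.
- The arm moves only by the shell command python3 -m handwheel 'ROWS' [OPENING]. ROWS is JSON, a list of rows, each a list of 2 entries, a list of its own where there are three numbers: the shift along the world's x, y, z in mm, then the turn, a rotation vector about the world's x, y, z in rad. In form: [[[x, y, z], [wx, wy, wz]], ...]. A call has 1 to 12 rows; each row shifts and turns the commanded pose from where the row before left it; what a row does not reach is not made up. A row lasts 1/8 s, in which the tool goes at most 62.5 mm and 10.7 degrees, less where a joint would pass 70% of its speed; a pose out of reach is approached as far as the arm can. A call is refused whole if a number of a shift passes 62.5 or a number of a turn 0.188, either way. A call with a gripper value outside its range is refused whole. OPENING is the closure, from 0 (fully open) to 1 (shut), set as the call begins (- or left out, the last holds). The fingers move at their own pace and stop on an object; the grip force is fixed at half the most. Time passes only in rows, so rows that do not move let the fingers close. It gives the time, the measured TCP pose, the force and the opening at its end, in the units of the state.
- get_obs(): the state, without advancing time (a new reading comes with each control period).
- capture(name): name is "scene" or "side" or "wrist"; returns a dict with "img" (480x640x3 uint8, red, green, blue), "fx", "fy", "cx", "cy" (pixels), "cam_to_world" (4x4, takes a point from camera to world coordinates). Camera axes: x right, y up, looking along -z (the intrinsics and any distortion apply to the point x, -y, -z); pixel columns grow to the right and rows downward; lengths in mm; the calibration is good to about 2 mm. A picture is of the moment at which its call begins. There is no depth.
- bot.close_job(): hands the job in, once; it reports no verdict.
Trained networks look in the newest picture that a camera, given by its name, has taken for a name from the list of things; names that differ only in an ending like _2 or _b are one class to them, and where a whole thing is asked for, a point or a joint stands for the part that bears it (a point fixed in the world has none). Each returns a list of dicts, best first, with "score" (0 to 1); they miss things now and then, are a little off and sometimes report something else, mostly with a low value. They report only what shows in the picture. A call takes as long as a camera call. They do not tell look-alikes from the thing itself.
- spot_in(thing, camera): "xyz" ([x, y, z] in mm, in the coordinates of the camera as it stood for that picture, good to about 4 mm: the middle of the surface that is visible of it).
The state is a dict: "time": time; "joint_positions": joint angles; "dq": joint speeds; "tau": joint torques, N m; "tool_pos": TCP position; "tcp_rot": TCP orientation; "contact_force": force on the tool from outside, world axes, zero at the start; "moment": the same for the moment, N m; "grip_width": finger opening in mm.
Only numpy, scipy, OpenCV 4.12 (cv2) and the standard library are available. Lean on these libraries where they do the work, as an engineer would, in place of code of your own. Each camera call takes 0.05 s, during which the arm holds its last target. There are 200 camera calls.

## Working session

There is one attempt and no reset: what is moved stays moved. The work goes in short steps, Python scripts to look and compute and a shell command to move; the robot and the scene stay as the last step left them, time stands still between calls to the robot, and variables do not carry over. Pictures are saved under pics/ and viewed, about 8 in all and at most 12, crops included, and the job is handed in when it is done.

```bash
mkdir -p pics; ls; cat > h.py <<'E'
import numpy as np, cv2
from plant import get_obs, capture, bot, spot_in
def w(c,p):
    return (np.array(c["cam_to_world"])@np.append(p,1))[:3]
def px(c,P):
    q=np.linalg.inv(np.array(c["cam_to_world"]))@np.append(P,1)
    return c["cx"]+c["fx"]*q[0]/-q[2], c["cy"]-c["fy"]*q[1]/-q[2]
def atz(c,u,v,z):
    T=np.array(c["cam_to_world"]); d=T[:3,:3]@np.array([(u-c["cx"])/c["fx"],-(v-c["cy"])/c["fy"],-1]); o=T[:3,3]
    return o+d*(z-o[2])/d[2]
E
python3 - <<'E'
from h import *
ims=[]
for n in["scene","side"]:
    c=capture(n); print(n,[k for k in c], c["fx"],np.round(c["cam_to_world"],2).tolist())
    cv2.imwrite(f"pics/{n}0.png",c["img"][:,:,::-1])
    for t in["bigweight_mid","smallweight_mid","plate","key_grip","sparekey_grip","keyhole","keyblock","switchbox"]:
        for r in spot_in(t,n)[:3]:
            P=w(c,r["xyz"]); print(t,round(r["score"],2),np.round(P,0),np.round(px(c,P)))
print(get_obs())
E
```

```text
pics
scene ['img', 'fx', 'fy', 'cx', 'cy', 'cam_to_world'] 438.245492295674 [[-0.36, -0.54, 0.76, 1295.12], [0.93, -0.23, 0.28, 297.34], [0.02, 0.81, 0.59, 589.89], [0.0, 0.0, 0.0, 1.0]]
bigweight_mid 0.81 [460. 161.  27.] [384. 224.]
bigweight_mid 0.75 [468. 247.  30.] [421. 233.]
smallweight_mid 0.76 [476. 330.  18.] [458. 248.]
plate 0.58 [651. 174.  34.] [368. 274.]
key_grip 0.76 [ 526. -119.    9.] [261. 219.]
key_grip 0.75 [718. -20.  11.] [263. 279.]
key_grip 0.7 [480.  58.  61.] [339. 206.]
sparekey_grip 0.47 [456. -14.  59.] [314. 196.]
keyhole 0.91 [ 603. -250.   37.] [194. 214.]
keyblock 0.6 [480.  25.  31.] [325. 214.]
switchbox 0.78 [ 601. -249.   41.] [195. 212.]
side ['img', 'fx', 'fy', 'cx', 'cy', 'cam_to_world'] 506.764507461715 [[-0.76, 0.39, -0.52, 164.53], [-0.65, -0.47, 0.6, 587.03], [-0.01, 0.79, 0.61, 597.44], [0.0, 0.0, 0.0, 1.0]]
bigweight_mid 0.71 [447. 164.  37.] [350. 333.]
bigweight_mid 0.63 [457. 256.  39.] [303. 368.]
smallweight_mid 0.75 [466. 340.  24.] [256. 412.]
plate 0.82 [622. 191.  33.] [253. 292.]
plate 0.47 [459. 256.  38.] [303. 368.]
plate 0
[... 354 characters left out ...]
x 0.61 [621. 192.  34.] [253. 292.]
{'time': 0.9, 'joint_positions': array([-1.36602730e+00,  3.41979368e-01,  1.52409256e+00,  7.13450556e-06,
        1.27539899e+00, -1.46020932e-01]), 'dq': array([ 0.00058906, -0.00087066, -0.00052027,  0.00049557, -0.00028092,
       -0.00013605]), 'tau': array([-1.24966307e-03, -4.31120574e+01, -2.44478774e+01,  7.17988587e-02,
        4.83229605e-02, -1.90821545e-06]), 'tool_pos': array([ 180.42755054, -493.04383475,  248.75382444]), 'tcp_rot': array([3.14147123e+00, 1.09588329e-05, 3.50787878e-01]), 'contact_force': array([-0.39127395,  1.40745951,  0.23018444]), 'moment': array([ 0.04361956,  0.01973701, -0.01028632]), 'grip_width': 91.9582794270989}
```

View pics/scene0.png

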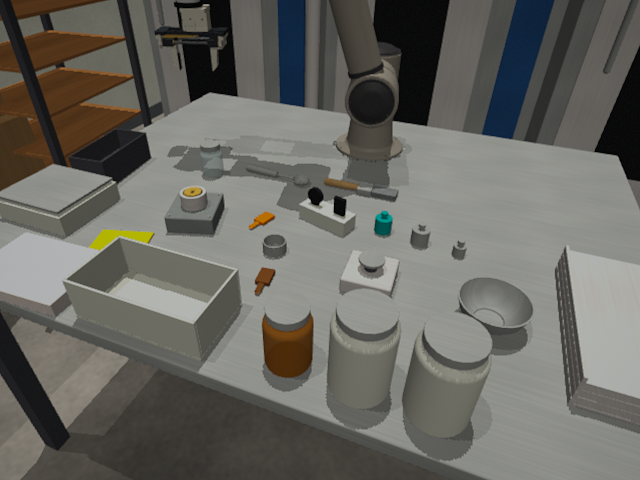

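View pics/side0.png

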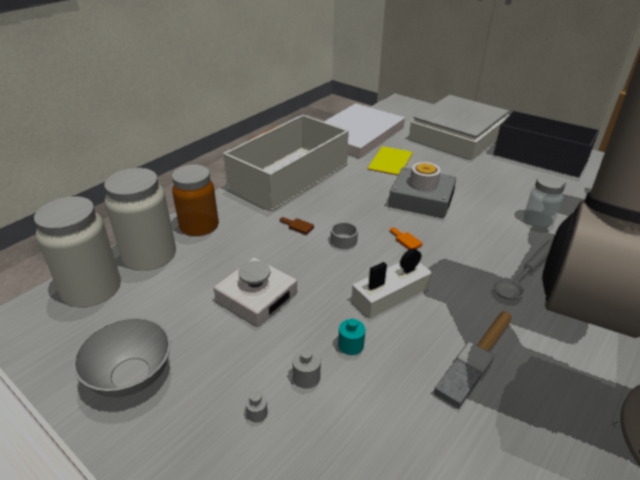

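The scene picture shows the steel big weight at (421,235), small at (459,249) and a turquoise look-alike at (383,224). The rectangular black key is at (340,206) and the round one at (316,195). Brown and orange look-alike keys lie flat at (264,279) and (262,220). The plate is at (371,265) and the switch at (194,198).

I'll look from above at the switch first, then the block.

```bash
python3 -m handwheel '[[[40,25,5],[0,0,0]],[[40,25,5],[0,0,0]],[[40,25,5],[0,0,0]],[[40,25,5],[0,0,0]],[[40,25,5],[0,0,0]],[[40,25,5],[0,0,0]],[[40,25,5],[0,0,0]],[[40,25,5],[0,0,0]],[[30,20,0],[0,0,0]],[[0,0,0],[0,0,0]],[[0,0,0],[0,0,0]]]'
cat > look.py <<'E'
from h import *
import sys
c=capture("wrist"); cv2.imwrite(f"pics/{sys.argv[1]}.png",c["img"][:,:,::-1])
import pickle; pickle.dump(c,open(f"pics/{sys.argv[1]}.pkl","wb"))
print(np.round(c["cam_to_world"],2).tolist(),c["fx"],c["cx"],c["cy"])
for t in sys.argv[2:]:
    for r in spot_in(t,"wrist")[:3]:
        P=w(c,r["xyz"]); print(t,round(r["score"],2),np.round(P,0),np.round(px(c,P)))
E
python3 look.py w1 keyhole switchbox plug
```

```text
time: 2.28
tool_pos: [530.0, -273.2, 288.5]
tcp_rot: [-3.141, 0.001, 0.351]
contact_force: [-0.2, -0.8, -0.9]
grip_width: 91.6
[[0.34, 0.91, 0.24, 594.53], [-0.94, 0.33, 0.09, -249.5], [-0.0, -0.26, 0.97, 423.81], [0.0, 0.0, 0.0, 1.0]] 332.0364083914919 312.6813083358633 237.02805961639083
keyhole 0.82 [ 580. -266.   41.] [323. 167.]
switchbox 0.71 [ 578. -272.   41.] [327. 171.]
switchbox 0.34 [479.  46.  60.] [ 16. 156.]
plug 0.68 [ 575. -271.   80.] [326. 175.]
```

View pics/w1.png

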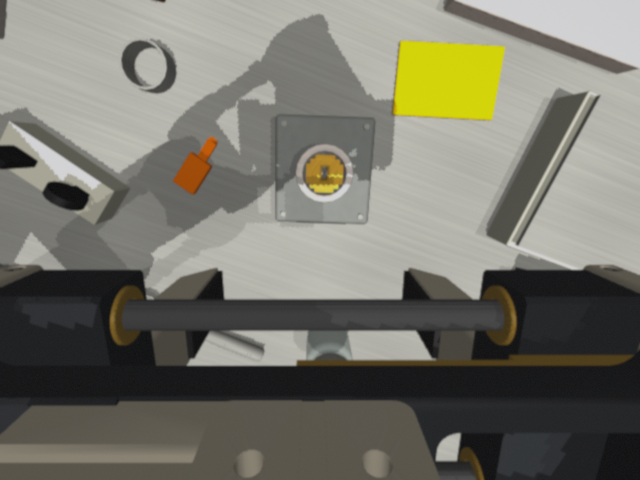

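```bash
python3 - <<'E'
from h import *; import pickle
c=pickle.load(open("pics/w1.pkl","rb"))
print("plug",atz(c,325,173,78))
q=[atz(c,u,v,42)[:2] for u,v in[(276,115),(374,118),(368,223),(276,222)]]
print(np.round(q),[ (np.linalg.norm(b-a),np.degrees(np.arctan2(*(b-a)[::-1]))) for a,b in zip(q,q[1:]+q[:1])],np.mean(q,0))
E
python3 -m handwheel '[[[-10,30,0],[0,0,0.157]],[[-10,30,0],[0,0,0.157]],[[-10,30,0],[0,0,0.157]],[[-10,30,0],[0,0,0.157]],[[-10,30,0],[0,0,0.157]],[[-10,30,0],[0,0,0.157]],[[-10,30,0],[0,0,0]],[[-10,30,0],[0,0,0]],[[0,0,0],[0,0,0]],[[0,0,0],[0,0,0]]]'
python3 look.py w2 key_grip sparekey_grip keyblock bigweight_mid smallweight_mid plate
python3 - <<'E'
import cv2,numpy as np
a=cv2.imread("pics/w1.png")[133:213,285:365]
b=cv2.imread("pics/w2.png")
a=cv2.resize(a,(320,320),interpolation=cv2.INTER_CUBIC); b=b[:300]
o=np.zeros((600,640,3),np.uint8);o[:300]=b;o[300:600,:320]=a[10:310]
cv2.imwrite("pics/v2.png",o)
E
```

```text
plug [ 576.44460543 -269.12613764   78.        ]
[[ 614. -199.]
 [ 648. -300.]
 [ 538. -339.]
 [ 502. -237.]] [(np.float64(106.4174531611203), np.float64(-71.59935611558053)), (np.float64(116.68983977739735), np.float64(-160.6944815411893)), (np.float64(108.19640412548114), np.float64(109.43829406845548)), (np.float64(118.63469011189056), np.float64(18.440054770990255))] [ 575.39659942 -269.00464219]
time: 3.72
tool_pos: [450.6, -33.8, 289.0]
tcp_rot: [3.141, 0.0, 1.292]
contact_force: [0.4, -0.0, 0.5]
grip_width: 92.2
[[0.96, 0.27, 0.07, 469.35], [-0.28, 0.93, 0.25, 32.44], [0.0, -0.26, 0.97, 424.35], [0.0, 0.0, 0.0, 1.0]] 332.0364083914919 312.6813083358633 237.02805961639083
key_grip 0.83 [704. -16.  11.] [513. 134.]
key_grip 0.79 [476.  57.  80.] [312. 123.]
key_grip 0.62 [ 523. -119.   11.] [384. 253.]
sparekey_grip 0.9 [457. -10.  76.] [312. 193.]
keyblock 0.93 [464.  26.  34.] [309. 156.]
bigweight_mid 0.91 [449. 150.  38.] [263.  43.]
plate 0.81 [610. 134.  31.] [415.  14.]
```

View pics/v2.png

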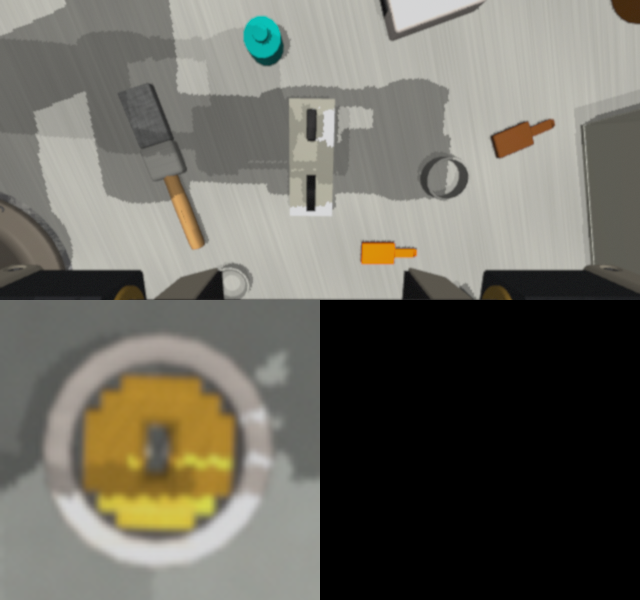

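The wrist view shows the rectangular key (long thin bar) at (312,124), the round-grip key at (312,193), and the turquoise look-alike weight at (263,40), all aligned with the tool yaw of 1.292. In the enlarged crop the plug slot lies along the image vertical, which is the box's x axis, about 0.33 rad.

Next, the weights.

```bash
python3 -m handwheel '[[[1,38,0],[0,0,0.14]],[[1,38,0],[0,0,0.139]],[[2,38,0],[0,0,0]],[[2,38,-10],[0,0,0]],[[2,38,-15],[0,0,0]],[[2,38,-15],[0,0,0]],[[0,0,0],[0,0,0]],[[0,0,0],[0,0,0]]]'
python3 look.py w3 bigweight_mid smallweight_mid plate
python3 - <<'E'
import cv2
a=cv2.imread("pics/w3.png")[:300]
cv2.imwrite("pics/v3.png",cv2.resize(a,(800,375)))
E
```

```text
time: 5.08
tool_pos: [460.6, 194.5, 248.8]
tcp_rot: [3.142, 0.0, 1.572]
contact_force: [0.7, 0.3, 0.1]
grip_width: 91.7
[[1.0, -0.0, -0.0, 460.47], [0.0, 0.97, 0.26, 263.38], [0.0, -0.26, 0.97, 384.17], [0.0, 0.0, 0.0, 1.0]] 332.0364083914919 312.6813083358633 237.02805961639083
bigweight_mid 0.89 [453. 160.  39.] [305. 248.]
bigweight_mid 0.61 [461. 245.  34.] [314. 167.]
smallweight_mid 0.62 [471. 327.  23.] [323.  84.]
plate 0.95 [618. 187.  33.] [458. 223.]
```

View pics/v3.png

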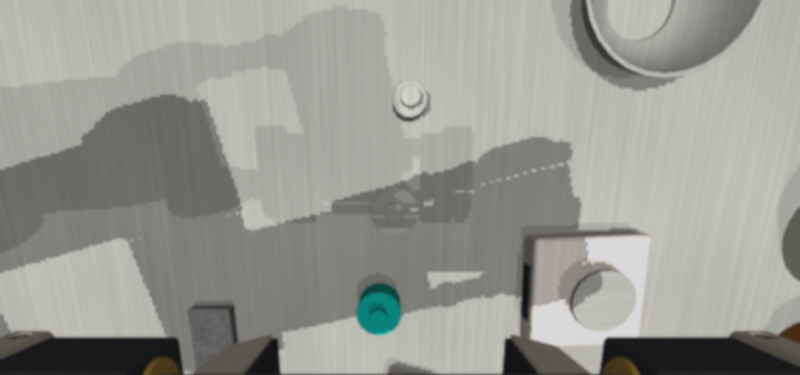

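Steel big weight, in shadow, is at about (315,167) full-frame px; small at (328,79); turquoise at (303,248). The plate disc is at (482,240). I'm taking the grey one that is larger than the other steel one.

```bash
python3 - <<'E'
from h import *; import pickle
c=pickle.load(open("pics/w3.pkl","rb"))
print("plate",atz(c,482.4,240,60), "w body top",atz(c,315,166,38))
im=c["img"]
a=cv2.resize(im[125:205,270:360],(540,480),interpolation=cv2.INTER_CUBIC)[:,:,::-1]
a=cv2.convertScaleAbs(a,alpha=2,beta=-100)
b=cv2.resize(im[180:270,415:530],(613,480),interpolation=cv2.INTER_CUBIC)[:,:240,::-1]
cv2.imwrite("pics/v4.png",np.hstack([a,cv2.resize(im[180:270,415:530],(260,203))[:,:,::-1].repeat(1,0) if 0 else np.vstack([cv2.resize(im[180:270,415:530],(260,203))[:,:,::-1],np.zeros((277,260,3),np.uint8)])]))
E
```

```text
plate [632.44142337 174.72749355  60.        ] w body top [462.96332229 246.94361833  38.        ]
```

View pics/v4.png

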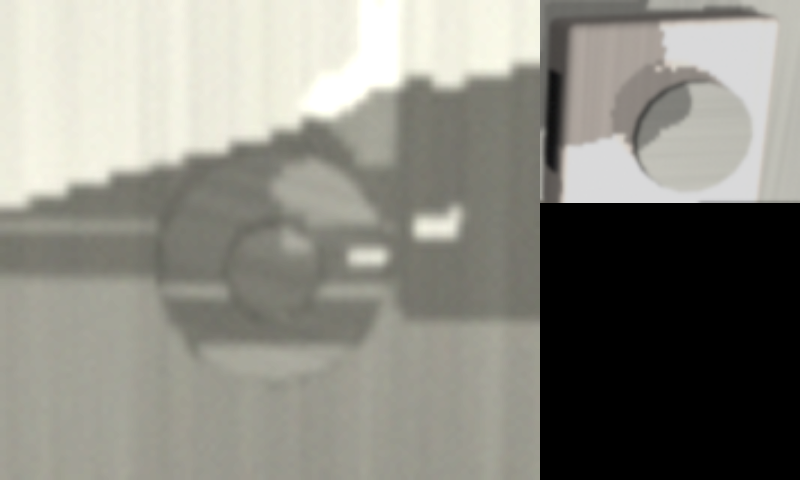

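```bash
python3 -m handwheel '[[[3,25,-20],[0,0,0]],[[0,24,-40],[0,0,0]],[[0,0,-40],[0,0,0]],[[0,0,-40],[0,0,0]],[[0,0,-40],[0,0,0]],[[0,0,-20],[0,0,0]],[[0,0,-14],[0,0,0]],[[0,0,-5],[0,0,0]],[[0,0,0],[0,0,0]]]' && python3 -m handwheel '[[[0,0,0],[0,0,0]],[[0,0,0],[0,0,0]],[[0,0,0],[0,0,0]],[[0,0,0],[0,0,0]],[[0,0,0],[0,0,0]],[[0,0,0],[0,0,0]],[[0,0,0],[0,0,0]],[[0,0,0],[0,0,0]]]' 1
```

```text
time: 6.4
tool_pos: [463.8, 243.9, 30.1]
tcp_rot: [3.141, -0.0, 1.572]
contact_force: [-0.7, 0.0, 0.3]
grip_width: 92.0
time: 7.4
tool_pos: [463.3, 244.0, 29.7]
tcp_rot: [-3.141, 0.0, 1.572]
contact_force: [-0.6, 0.8, 0.5]
grip_width: 39.3
```

```bash
python3 -m handwheel '[[[0,0,20],[0,0,0]],[[0,0,35],[0,0,0]],[[0,0,35],[0,0,0]],[[25,-10,0],[0,0,0]],[[35,-14,0],[0,0,0]],[[35,-14,0],[0,0,0]],[[35,-14,0],[0,0,0]],[[25,-11,0],[0,0,0]],[[14,-5,0],[0,0,0]],[[0,0,0],[0,0,0]],[[0,0,0],[0,0,0]]]'
python3 - <<'E'
from h import *
a=[]
for n,P in(("scene",(633,175,90)),("side",(633,175,90)),("wrist",(633,175,90))):
    c=capture(n);u,v=px(c,P);u,v=int(u),int(min(v,400)) ;k=45 if n!="wrist" else 80
    im=c["img"][max(v-k,0):v+k,u-k:u+k]
    a.append(cv2.resize(im,(266,266),interpolation=cv2.INTER_CUBIC)[:,:,::-1]); print(n,u-k,max(v-k,0),266/2/k)
cv2.imwrite("pics/v5.png",np.hstack(a))
E
```

```text
time: 8.78
tool_pos: [631.3, 176.2, 118.9]
tcp_rot: [-3.139, 0.0, 1.572]
contact_force: [0.1, 0.5, -3.8]
grip_width: 39.4
scene 328 200 2.9555555555555557
side 207 212 2.9555555555555557
wrist 235 205 1.6625
```

View pics/v5.png

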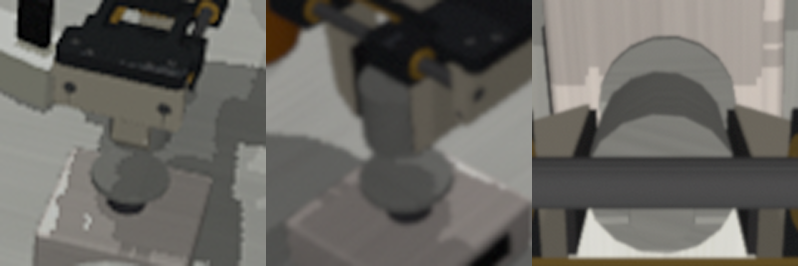

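```bash
python3 - <<'E'
from h import *
c=capture("wrist")
print(atz(c,315.9,205+37/1.6625,60), "body far edges: bottom", atz(c,315,205+73/1.6625,89),"top",atz(c,315,205+113/1.6625,127),get_obs()["tool_pos"])
E
```

```text
[633.58815488 199.89361755  60.        ] body far edges: bottom [632.87076842 195.02993833  89.        ] top [632.62137024 196.20292756 127.        ] [631.88350668 176.41927753 119.85652526]
```

```bash
python3 -m handwheel '[[[1,-1.5,-8],[0,0,0]],[[0,0,-10],[0,0,0]],[[0,0,-8],[0,0,0]],[[0,0,-3],[0,0,0]],[[0,0,-1],[0,0,0]],[[0,0,0],[0,0,0]],[[0,0,0],[0,0,0]],[[0,0,0],[0,0,0]]]'
```

```text
time: 9.98
tool_pos: [633.5, 174.5, 89.8]
tcp_rot: [3.141, 0.0, 1.572]
contact_force: [-0.5, 0.1, -4.8]
grip_width: 39.1
```

```bash
python3 -m handwheel '[[[0,0,-0.5],[0,0,0]],[[0,0,-0.5],[0,0,0]],[[0,0,0],[0,0,0]],[[0,0,0],[0,0,0]]]'
```

```text
time: 10.48
tool_pos: [633.5, 174.5, 89.7]
tcp_rot: [3.141, -0.0, 1.572]
contact_force: [-3.8, -1.2, 5.7]
grip_width: 39.0
```

Contact made. Open partly and retreat upward, then look.

```bash
python3 -m handwheel '[[[0,0,0],[0,0,0]],[[0,0,0],[0,0,0]],[[0,0,0],[0,0,0]],[[0,0,0],[0,0,0]],[[0,0,0],[0,0,0]],[[0,0,15],[0,0,0]],[[0,0,30],[0,0,0]],[[0,0,40],[0,0,0]],[[0,-20,30],[0,0,0]],[[0,-25,20],[0,0,0]],[[0,0,0],[0,0,0]],[[0,0,0],[0,0,0]]]' 0
python3 look.py w5 bigweight_mid plate
python3 - <<'E'
from h import *; import pickle
c=pickle.load(open("pics/w5.pkl","rb"))
u,v=map(int,px(c,(633,175,80)));print(u,v)
v0=max(v-70,0)
cv2.imwrite("pics/v6.png",cv2.resize(c["img"][v0:v+60,u-70:u+70],None,fx=4,fy=4,interpolation=cv2.INTER_CUBIC)[:,:,::-1]);print(u-70,v0)
E
```

```text
time: 11.98
tool_pos: [633.2, 129.9, 223.7]
tcp_rot: [-3.141, -0.0, 1.572]
contact_force: [0.2, 0.6, 0.1]
grip_width: 91.7
[[1.0, -0.0, -0.0, 633.13], [0.0, 0.97, 0.25, 198.6], [-0.0, -0.25, 0.97, 359.06], [0.0, 0.0, 0.0, 1.0]] 332.0364083914919 312.6813083358633 237.02805961639083
bigweight_mid 0.72 [634. 176.  94.] [314. 179.]
bigweight_mid 0.59 [458. 157.  41.] [130. 194.]
plate 0.83 [629. 187.  30.] [308. 162.]
312 179
242 109
```

View pics/v6.png

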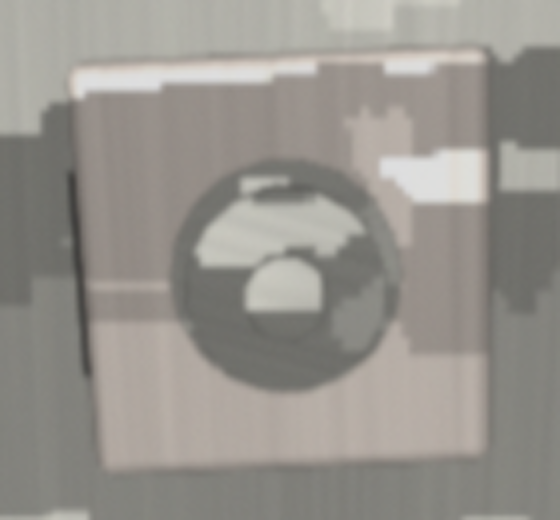

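The weight stands upright: its knob at crop (284,300) is centred in the plate ring (172–400 across). Now the key, with a closer look.

```bash
python3 -m handwheel '[[[-30,-20,0],[0,0,-0.14]],[[-30,-20,0],[0,0,-0.14]],[[-30,-20,0],[0,0,0]],[[-30,-20,0],[0,0,0]],[[-30,-20,0],[0,0,0]],[[-23,-18,-14],[0,0,0]],[[0,0,0],[0,0,0]],[[0,0,0],[0,0,0]]]'
python3 look.py w6 key_grip sparekey_grip keyblock
python3 - <<'E'
import cv2
cv2.imwrite("pics/v7.png",cv2.resize(cv2.imread("pics/w6.png")[60:280,232:392],None,fx=2.7,fy=2.7,interpolation=cv2.INTER_CUBIC))
E
```

```text
time: 13.12
tool_pos: [461.3, 11.9, 210.0]
tcp_rot: [3.141, -0.0, 1.292]
contact_force: [0.2, -0.4, 0.1]
grip_width: 91.8
[[0.96, 0.27, 0.07, 480.03], [-0.28, 0.93, 0.24, 78.02], [0.0, -0.25, 0.97, 345.37], [0.0, 0.0, 0.0, 1.0]] 332.0364083914919 312.6813083358633 237.02805961639083
key_grip 0.94 [477.  58.  80.] [315. 176.]
key_grip 0.75 [704. -16.   9.] [553. 179.]
sparekey_grip 0.71 [455.  -8.  78.] [312. 259.]
keyblock 0.83 [465.  25.  34.] [313. 210.]
```

View pics/v7.png

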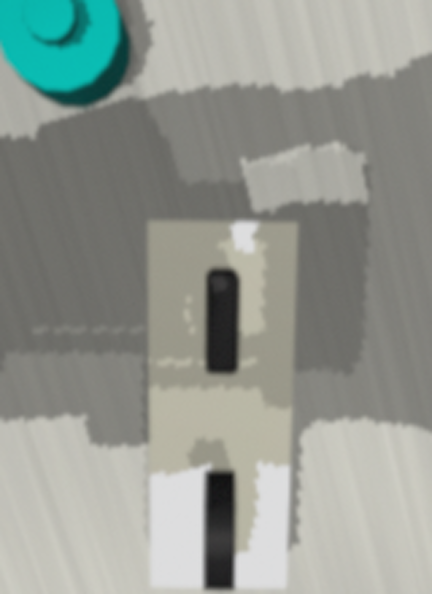

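```bash
python3 - <<'E'
from h import *; import pickle
c=pickle.load(open("pics/w6.pkl","rb"))
f=lambda x,y,z:atz(c,232+x/2.7,60+y/2.7,z)
print(f(222.5,321,80))
for a,b,z in[((207,275),(207,368),80),((238,275),(238,368),80),((206,475),(206,585),80),((235,475),(235,585),80),((149,222),(149,585),36),((297,222),(287,585),36)]:
    d=f(*b,z)-f(*a,z);print(np.arctan2(-d[1],-d[0]))
E
```

```text
[475.37855013  56.12475961  80.        ]
1.2881037180683632
1.2969027993232978
1.2878198850048352
1.2960512721977333
1.2716444963077742
1.285006123702566
```

```bash
python3 -m handwheel '[[[7,22,-10],[0,0,0]],[[7,22,-25],[0,0,0]],[[0,0,-35],[0,0,0]],[[0,0,-35],[0,0,0]],[[0,0,-25],[0,0,0]],[[0,0,-12],[0,0,0]],[[0,0,-4],[0,0,0]],[[0,0,0],[0,0,0]],[[0,0,0],[0,0,0]]]' && python3 -m handwheel '[[[0,0,0],[0,0,0]],[[0,0,0],[0,0,0]],[[0,0,0],[0,0,0]],[[0,0,0],[0,0,0]],[[0,0,0],[0,0,0]],[[0,0,0],[0,0,0]],[[0,0,0],[0,0,0]],[[0,0,0],[0,0,0]],[[0,0,0],[0,0,0]],[[0,0,0],[0,0,0]]]' 1
```

```text
time: 14.45
tool_pos: [475.0, 55.5, 64.6]
tcp_rot: [3.14, -0.0, 1.292]
contact_force: [0.3, 1.0, 0.4]
grip_width: 91.7
time: 15.7
tool_pos: [474.4, 55.5, 63.7]
tcp_rot: [3.142, 0.0, 1.292]
contact_force: [-0.9, -0.9, -0.5]
grip_width: 9.8
```

```bash
python3 -m handwheel '[[[0,0,10],[0,0,0]],[[0,0,25],[0,0,0]],[[0,0,40],[0,0,0]],[[7,-38,40],[0,0,-0.16]],[[7,-38,31],[0,0,-0.16]],[[7,-38,0],[0,0,-0.16]],[[7,-38,0],[0,0,-0.16]],[[7,-38,0],[0,0,-0.16]],[[7,-38,0],[0,0,-0.162]],[[7,-38,0],[0,0,0]],[[7,-38,0],[0,0,0]],[[4,-35,0],[0,0,0]]]'
python3 -m handwheel '[[[0,0,0],[0,0,0]],[[0,0,0],[0,0,0]],[[0,0,0],[0,0,0]]]'
python3 look.py w7 keyhole plug key_grip
python3 - <<'E'
import cv2,numpy as np
a=cv2.imread("pics/w7.png");g=a[100:300,202:422]
cv2.imwrite("pics/v8.png",cv2.resize(g,None,fx=3,fy=3,interpolation=cv2.INTER_CUBIC))
E
```

```text
time: 17.2
tool_pos: [534.5, -284.8, 210.3]
tcp_rot: [3.141, -0.0, 0.33]
contact_force: [0.1, 0.3, -0.9]
grip_width: 9.9
time: 17.58
tool_pos: [534.4, -282.4, 210.1]
tcp_rot: [-3.141, -0.0, 0.331]
contact_force: [0.3, 0.4, 0.5]
grip_width: 9.9
[[0.32, 0.91, 0.24, 599.34], [-0.95, 0.31, 0.08, -259.96], [-0.0, -0.26, 0.97, 345.45], [0.0, 0.0, 0.0, 1.0]] 332.0364083914919 312.6813083358633 237.02805961639083
keyhole 0.63 [ 581. -265.   41.] [312. 171.]
plug 0.67 [ 576. -271.   79.] [317. 182.]
key_grip 0.72 [ 519. -124.   10.] [159. 182.]
```

View pics/v8.png

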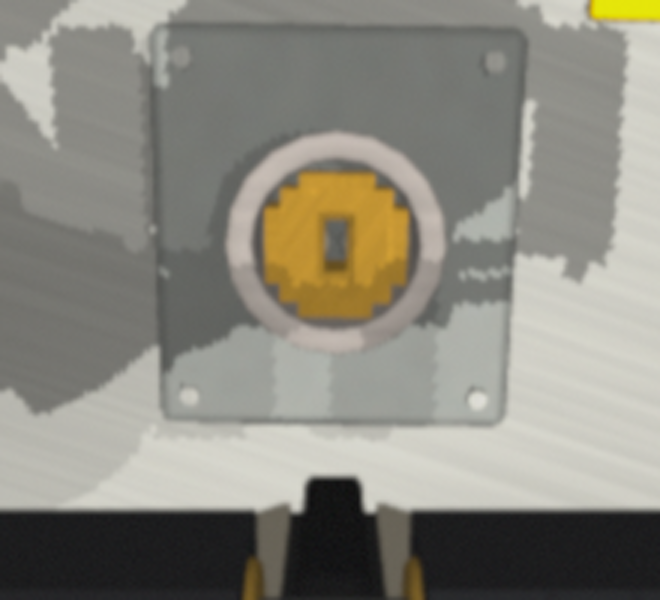

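```bash
python3 - <<'E'
from h import *; import pickle
c=pickle.load(open("pics/w7.pkl","rb"))
f=lambda x,y,z:atz(c,202+x/3,100+y/3,z)
s=f(337,242,78);k=f(335,242,76.5);print("slot",s,"collar",k)
for a,b in[((152,30),(164,415)),((526,30),(504,420)),]:
    d=f(*a,42)-f(*b,42);print(np.arctan2(d[1],d[0]))
for a,b in[((160,25),(520,27)),((170,420),(500,424))]:
    d=f(*b,42)-f(*a,42);print(np.arctan2(d[1],d[0])+np.pi/2)
t=get_obs()["tool_pos"];y=.331;R=np.array([[np.cos(y),np.sin(y)],[-np.sin(y),np.cos(y)]])
for z in(226,):
    e=f(333,479,z);print("key front edge",e,"rel tool",R@(e-t)[:2])
print("slot rel tool frame",R@(s-t)[:2],"world",s-t)
E
```

```text
slot [ 576.82651878 -268.74781719   78.        ] collar [ 576.52693865 -268.29143554   76.5       ]
0.3171592973905464
0.3197918909285321
0.32478840475176707
0.3178663538470208
key front edge [ 561.10036117 -273.04839127  226.        ] rel tool [28.28132149  0.66531109]
slot rel tool frame [44.55146797 -0.37838613] world [  42.25608879   14.12088644 -132.00918094]
```

```bash
python3 - <<'E'
from h import *; import pickle
c=pickle.load(open("pics/w7.pkl","rb"))
f=lambda x,y,z:atz(c,202+x/3,100+y/3,z)
t=np.array([534.4,-282.4,210.1]);y=.331;R=np.array([[np.cos(y),np.sin(y)],[-np.sin(y),np.cos(y)]])
for z in(182,175,170):
  for x in(306,333,360): print(z,R@(f(x,479,z)-t)[:2])
E
python3 - <<'E'
from h import *
o=[]
for n in("scene","side"):
    c=capture(n);u,v=map(int,px(c,(534,-282,195)));print(n,u,v)
    o.append(cv2.resize(c["img"][v-40:v+80,u-60:u+60],(400,400),interpolation=cv2.INTER_CUBIC)[:,:,::-1])
cv2.imwrite("pics/v9.png",np.hstack(o))
E
```

```text
182 [13.40575895  4.85121273]
182 [13.40346898  0.18481486]
182 [13.40117916 -4.48128239]
175 [11.03751716  5.05394674]
175 [11.03512912  0.18770284]
175 [11.03274124 -4.67822757]
170 [9.34591588 5.19875674]
170 [9.34345779 0.18976568]
170 [ 9.34099986 -4.8189027 ]
scene 189 135
side 457 118
```

View pics/v9.png

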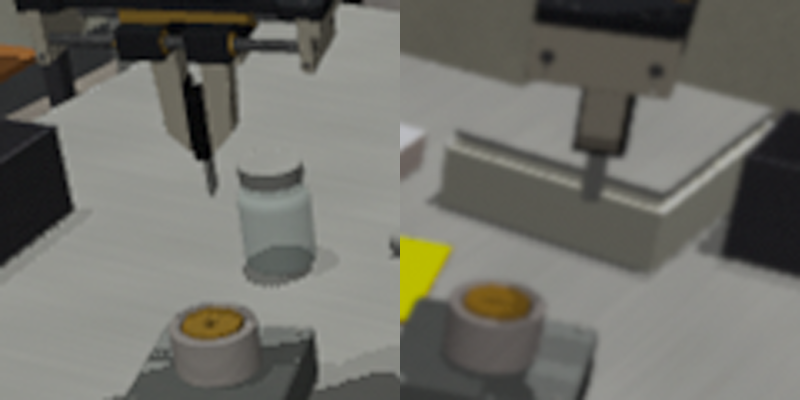

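The picture shows the key held upright between the pads with the blade free below, offsets under 1 mm. Move over the slot and lower.

```bash
python3 -m handwheel '[[[10,3,0],[0,0,-0.011]],[[20,7,-10],[0,0,0]],[[12,4,-20],[0,0,0]],[[0,0,-20],[0,0,0]],[[0,0,-12],[0,0,0]],[[0,0,0],[0,0,0]],[[0,0,0],[0,0,0]],[[0,0,-5],[0,0,0]],[[0,0,-4],[0,0,0]],[[0,0,-4],[0,0,0]],[[0,0,0],[0,0,0]]]'; python3 -c "
from plant import get_obs;o=get_obs();print(o['tool_pos'],o['tcp_rot'],o['contact_force'],o['moment'])"
```

```text
time: 19.25
tool_pos: [576.2, -269.4, 134.3]
tcp_rot: [-3.141, 0.001, 0.319]
contact_force: [-0.2, 0.2, -0.2]
grip_width: 9.8
[ 576.21779773 -269.44907431  134.3061204 ] [-3.14107298e+00  5.17480373e-04  3.18710065e-01] [-0.18423829  0.20176429 -0.20804426] [-0.03063174  0.03864511 -0.00312305]
```

```bash
python3 -m handwheel '[[[0.3,0.3,-1.5],[0,0,0]],[[0,0,-1.5],[0,0,0]],[[0,0,-1.5],[0,0,0]],[[0,0,0],[0,0,0]]]'; python3 -m handwheel '[[[0,0,-1.5],[0,0,0]],[[0,0,-1.5],[0,0,0]],[[0,0,0],[0,0,0]]]'
```

```text
time: 19.75
tool_pos: [576.7, -269.2, 130.1]
tcp_rot: [-3.141, 0.0, 0.319]
contact_force: [0.2, 0.6, -0.1]
grip_width: 9.9
time: 20.12
tool_pos: [576.7, -269.2, 127.1]
tcp_rot: [-3.141, 0.0, 0.319]
contact_force: [0.7, -1.1, -1.0]
grip_width: 9.7
```

The tip is about 9 mm into the slot with no force. On to the pins.

```bash
python3 -m handwheel '[[[0,0,-1],[0,0,0]],[[0,0,-1],[0,0,0]],[[0,0,-1],[0,0,0]],[[0,0,0],[0,0,0]]]'; python3 -m handwheel '[[[0,0,-1],[0,0,0]],[[0,0,-1],[0,0,0]],[[0,0,0],[0,0,0]]]'
```

```text
time: 20.62
tool_pos: [576.6, -268.9, 124.1]
tcp_rot: [-3.141, 0.0, 0.319]
contact_force: [-0.6, 1.9, -0.1]
grip_width: 9.9
time: 21.0
tool_pos: [576.8, -268.9, 122.4]
tcp_rot: [-3.141, -0.0, 0.319]
contact_force: [-0.4, 3.1, 2.3]
grip_width: 10.1
```

```bash
python3 -m handwheel '[[[-0.3,0.8,-1],[0,0,0]],[[0.4,-1.2,-0.5],[0,0,0]],[[-0.4,1.2,-0.5],[0,0,0]],[[0.2,-0.6,-0.5],[0,0,0]],[[0,0,0],[0,0,0]]]'; python3 -m handwheel '[[[-0.2,0.7,-0.7],[0,0,0]],[[0.4,-1.4,-0.5],[0,0,0]],[[-0.4,1.4,-0.5],[0,0,0]],[[0.2,-0.7,-0.5],[0,0,0]],[[0,0,0],[0,0,0]]]'
```

```text
time: 21.62
tool_pos: [577.0, -269.2, 120.2]
tcp_rot: [3.141, -0.001, 0.319]
contact_force: [-0.5, 3.3, 5.2]
grip_width: 9.8
time: 22.25
tool_pos: [576.7, -269.4, 117.4]
tcp_rot: [3.141, 0.0, 0.319]
contact_force: [1.0, 0.3, 0.5]
grip_width: 9.8
```

```bash
python3 -m handwheel '[[[-0.1,0.5,-1],[0,0,0]],[[0,0,-1],[0,0,0]],[[0,0,-1],[0,0,0]],[[0,0,0],[0,0,0]]]'; python3 -m handwheel '[[[-0.2,0.6,-0.7],[0,0,0]],[[0.4,-1.2,-0.7],[0,0,0]],[[-0.4,1.2,-0.7],[0,0,0]],[[0.2,-0.6,-0.7],[0,0,0]],[[0,0,0],[0,0,0]]]'
```

```text
time: 22.75
tool_pos: [576.8, -268.9, 114.9]
tcp_rot: [3.14, -0.001, 0.319]
contact_force: [0.9, -1.1, 4.1]
grip_width: 9.9
time: 23.38
tool_pos: [576.9, -268.8, 112.4]
tcp_rot: [3.141, -0.001, 0.319]
contact_force: [0.9, -1.0, 6.1]
grip_width: 10.1
```

```bash
python3 -m handwheel '[[[-0.2,0.6,-0.7],[0,0,0]],[[0.4,-1.2,-0.7],[0,0,0]],[[-0.4,1.2,-0.7],[0,0,0]],[[0.2,-0.6,-0.7],[0,0,0]],[[0,0,0],[0,0,0]]]'; python3 -m handwheel '[[[-0.2,0.6,-0.7],[0,0,0]],[[0.4,-1.2,-0.7],[0,0,0]],[[-0.4,1.2,-0.7],[0,0,0]],[[0.2,-0.6,-0.4],[0,0,0]],[[0,0,0],[0,0,0]]]'
```

```text
time: 24.0
tool_pos: [576.9, -268.8, 109.2]
tcp_rot: [3.141, -0.001, 0.319]
contact_force: [1.1, -2.9, 4.8]
grip_width: 9.8
time: 24.62
tool_pos: [576.7, -268.8, 106.5]
tcp_rot: [3.141, -0.0, 0.319]
contact_force: [1.5, -4.6, 5.2]
grip_width: 9.9
```

```bash
python3 -m handwheel '[[[0,-0.3,-0.5],[0,0,0]],[[0,-0.3,-0.5],[0,0,0]],[[0,0,0],[0,0,0]]]'; python3 -m handwheel '[[[-0.1,0.4,-0.5],[0,0,0]],[[0.2,-0.8,-0.3],[0,0,0]],[[-0.1,0.4,-0.3],[0,0,0]],[[0,0,0],[0,0,0]]]'
```

```text
time: 25.0
tool_pos: [576.6, -269.0, 105.7]
tcp_rot: [-3.142, -0.0, 0.319]
contact_force: [1.5, -2.6, 5.9]
grip_width: 10.4
time: 25.5
tool_pos: [576.7, -269.0, 105.6]
tcp_rot: [3.141, -0.001, 0.319]
contact_force: [-0.8, -1.2, 12.6]
grip_width: 9.9
```

```bash
python3 -m handwheel '[[[-0.2,0.6,-0.4],[0,0,0]],[[0.4,-1.2,-0.4],[0,0,0]],[[-0.2,0.6,-0.2],[0,0,0]],[[0,0,0],[0,0,0]]]'; python3 - <<'E'
from h import *
o=[]
for n in("scene","side"):
    c=capture(n);u,v=map(int,px(c,(577,-269,85)));print(n,u,v,px(c,(577,-269,78)))
    o.append(cv2.resize(c["img"][v-35:v+25,u-40:u+40],(400,300),interpolation=cv2.INTER_CUBIC)[:,:,::-1])
cv2.imwrite("pics/v10.png",np.hstack(o))
E
```

```text
time: 26.0
tool_pos: [576.7, -269.0, 105.6]
tcp_rot: [3.141, -0.001, 0.319]
contact_force: [-2.8, 0.0, 17.9]
grip_width: 10.0
scene 190 188 (np.float64(191.0900874703089), np.float64(191.1237740122337))
side 425 164 (np.float64(425.37970492240197), np.float64(167.88976882211665))
```

View pics/v10.png

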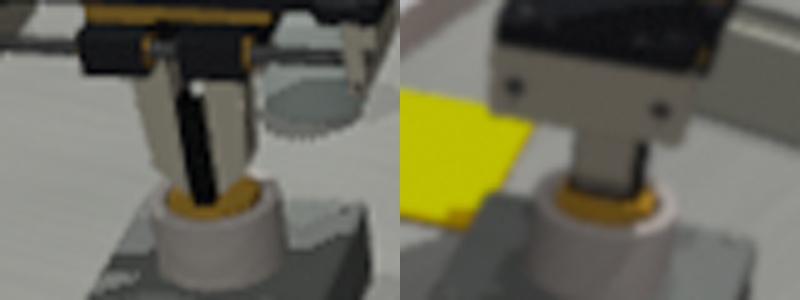

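The shoulder sits on the brass plug in both views. z stays at 105.6 while the force rises, and home was predicted at about 106, so the key is home. I'll check clearance of the glass jar before the turn.

```bash
python3 - <<'E'
from h import *
c=capture("scene");s=capture("side")
print(atz(c,212,176,0),atz(s,541,222,0)) # jar base
print("jar top, scene/side at z",[ (z,atz(c,211,145,z)[:2].round(),atz(s,550,182,z)[:2].round()) for z in(60,80,100,120)])
print(atz(c,240,285,60)[:2],atz(c,118,243,60)[:2])
E
python3 -m handwheel '[[[0,0,0.4],[0,0,-0.1]],[[0,0,0],[0,0,-0.15]],[[0,0,0],[0,0,-0.15]],[[0,0,0],[0,0,-0.15]],[[0,0,0],[0,0,0]]]'; python3 -c "
from plant import get_obs;o=get_obs();print(o['moment'])"
```

```text
[ 373.72507851 -349.48803539    0.        ] [ 348.05382111 -352.70926036    0.        ]
jar top, scene/side at z [(60, array([ 309., -385.]), array([ 367., -410.])), (80, array([ 346., -359.]), array([ 360., -373.])), (100, array([ 383., -334.]), array([ 352., -336.])), (120, array([ 420., -308.]), array([ 345., -299.]))]
[797.750549   -22.51170643] [ 781.19454461 -305.5281818 ]
time: 26.82
tool_pos: [576.6, -269.4, 105.6]
tcp_rot: [3.141, -0.001, -0.233]
contact_force: [-2.2, -1.4, 14.4]
grip_width: 9.7
[-0.36801465  0.51016371  0.07607762]
```

Everything nearby is clear. Turn on.

```bash
python3 -m handwheel '[[[0,0,0],[0,0,-0.15]],[[0,0,0],[0,0,-0.15]],[[0,0,0],[0,0,-0.15]],[[0,0,0],[0,0,-0.15]],[[0,0,0],[0,0,-0.15]],[[0,0,0],[0,0,0]]]'; python3 -c "
from plant import get_obs;o=get_obs();print(o['moment'])"
python3 -m handwheel '[[[0,0,0],[0,0,-0.15]],[[0,0,0],[0,0,-0.15]],[[0,0,0],[0,0,-0.15]],[[0,0,0],[0,0,0]]]'; python3 -c "
from plant import get_obs;o=get_obs();print(o['moment'],o['joint_positions'])"
```

```text
time: 27.58
tool_pos: [576.0, -269.8, 105.6]
tcp_rot: [3.14, -0.001, -0.983]
contact_force: [-4.3, -4.4, 15.6]
grip_width: 10.0
[-0.52457651  0.91572048  0.08481795]
time: 28.08
tool_pos: [575.8, -269.6, 105.6]
tcp_rot: [3.141, -0.001, -1.433]
contact_force: [-5.7, -3.3, 16.3]
grip_width: 9.8
[-0.3458359   0.9885505   0.07723172] [-5.57682974e-01  6.74457075e-01  1.37653905e+00 -1.57840769e-03
  1.09081909e+00  2.44642030e+00]
```

```bash
for i in 1; do python3 -m handwheel '[[[0,0,0],[0,0,-0.05]],[[0,0,0],[0,0,-0.05]],[[0,0,0],[0,0,0]],[[0,0,0],[0,0,0]]]'; done; python3 -c "
from plant import get_obs;o=get_obs();print(o['moment'],o['tcp_rot'])"
python3 -m handwheel '[[[0,0,0],[0,0,-0.05]],[[0,0,0],[0,0,-0.05]],[[0,0,0],[0,0,0]],[[0,0,0],[0,0,0]]]'; python3 -c "
from plant import get_obs;o=get_obs();print(o['moment'],o['tcp_rot'])"
```

```text
time: 28.58
tool_pos: [575.9, -269.5, 105.6]
tcp_rot: [3.141, -0.001, -1.53]
contact_force: [-4.2, -2.1, 16.9]
grip_width: 9.8
[-0.26776445  0.95065608  0.34727488] [ 3.1406848e+00 -1.0230938e-03 -1.5303627e+00]
time: 29.08
tool_pos: [575.9, -269.3, 105.5]
tcp_rot: [3.141, -0.001, -1.63]
contact_force: [-5.0, -1.6, 17.6]
grip_width: 9.8
[-0.1962555   0.94358868  0.64428535] [ 3.14052535e+00 -9.98995252e-04 -1.62958949e+00]
```

The moment rose from 0.08 to 0.64 N m, so the plug is at its stop. I'll ease slightly and make a final check.

```bash
python3 -m handwheel '[[[0,0,0],[0,0,0.04]],[[0,0,0],[0,0,0]],[[0,0,0],[0,0,0]],[[0,0,0],[0,0,0]],[[0,0,0],[0,0,0]],[[0,0,0],[0,0,0]],[[0,0,0],[0,0,0]],[[0,0,0],[0,0,0]]]'; python3 - <<'E'
from h import *
print(get_obs()["moment"],get_obs()["tcp_rot"])
o=[]
for n,P in(("scene",(577,-269,85)),("side",(577,-269,85)),("scene",(633,175,80)),("side",(633,175,80))):
    c=capture(n);u,v=map(int,px(c,P))
    o.append(cv2.resize(c["img"][v-30:v+30,u-40:u+40],(400,300),interpolation=cv2.INTER_CUBIC)[:,:,::-1])
cv2.imwrite("pics/v11.png",np.vstack([np.hstack(o[:2]),np.hstack(o[2:])]))
E
```

```text
time: 30.08
tool_pos: [575.8, -269.3, 105.6]
tcp_rot: [3.141, -0.001, -1.59]
contact_force: [-5.5, -1.6, 15.5]
grip_width: 10.3
[-0.12607992  0.97180574  0.48529236] [ 3.14051006e+00 -8.38207228e-04 -1.59012266e+00]
```

No picture views are left, so I'll check the weight numerically and hand in.

```bash
python3 - <<'E'
from h import *
for n in("scene","side"):
    c=capture(n)
    for t in("bigweight_mid","smallweight_mid","key_grip","sparekey_grip"):
        print(n,t,[(round(r["score"],2),w(c,r["xyz"]).round().tolist()) for r in spot_in(t,n)[:3]])
print(get_obs()["moment"],get_obs()["contact_force"])
print(bot.close_job())
E
```

```text
scene bigweight_mid [(0.83, [640.0, 179.0, 86.0]), (0.67, [464.0, 164.0, 29.0])]
scene smallweight_mid [(0.69, [482.0, 333.0, 23.0])]
scene key_grip [(0.62, [524.0, -119.0, 10.0]), (0.6, [579.0, -257.0, 99.0])]
scene sparekey_grip [(0.47, [459.0, -10.0, 59.0])]
side bigweight_mid [(0.87, [445.0, 162.0, 37.0]), (0.61, [630.0, 184.0, 97.0])]
side smallweight_mid [(0.62, [466.0, 339.0, 25.0])]
side key_grip [(0.92, [703.0, -17.0, 7.0]), (0.79, [519.0, -116.0, 10.0]), (0.56, [577.0, -249.0, 109.0])]
side sparekey_grip [(0.57, [455.0, -7.0, 68.0])]
[-0.15970596  0.94715311  0.42081184] [-4.75517887 -1.23046179 17.51046733]
the job is handed in; nothing more can be done
None
```

I finished the job and handed it in at about 30 s of the 72 s allowed. No verdict was reported.

**Weight:** The larger steel weight stands released on the plate. A close look just after release showed it upright and central. At the end both cameras still found it there, at z of about 86–97 mm.

**Key:** The rectangular key went past both pin pairs with small wiggles until it was fully home. z stayed at 105.6 mm while the push rose from about 6 to 18 N; I had predicted about 106 mm. A picture also showed the shoulder on the plug.

**Turn:** I turned it about 1.95 rad clockwise until the moment jumped from 0.08 to 0.64 N m, which I took as the stop. I then eased it by 0.04 rad. It is held at about 0.42–0.49 N m with the key still gripped and about 17 N pushing down.

**Left alone:** The smaller weight, the round key and the look-alikes were found where they started.

**What I could not check:** I had no picture views left, so I didn't look at the final turned state. That rests on force, moment and pose readings and the trained networks. The plug angle was not measured directly. The final readings also show a side load of about 5 N and a tilt moment of about 0.95 N m, so the key and slot axes are probably up to 1 mm apart.

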